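Zero and index the swivel vise

TASK

Zero the small swivel vise on the bench: push its upright handle clockwise (seen from above) until it is pressed against the steel stop post, then turn it back anticlockwise, away from the post, by exactly four clicks and leave it resting in that notch; the notch it springs back to by itself at the stop counts as zero. Then push the lock bolt fully home so that the vise cannot turn. Push gently, and do not disturb the bottle, the bur stand or the small green box.

Things in the scene. Friction and masses are not known exactly. Their poses are not given: they have to be found in the camera images.
- vise_base: Fixed round grey base of the swivel vise, 144 mm across its foot, 22 mm high. Origin: on the vertical swivel axis, at the bench top. Its x axis points at the upright handle when the vise rests in notch zero; angles here are anticlockwise from it, seen from above. At 240 degrees a detent housing reaches 79 mm from the axis, 34 mm high. Fixed brown bent arms to its left stand up to 0.48 m high.
- swivel_axis (a point): Point on the swivel axis, 95 mm above the bench. The vise, with a wooden block in its jaws, lies within 62 mm of this axis and below it. It rests in a notch every 15 degrees (notch n at 15 n degrees; travel ends at 80 degrees). Pushing it over to the next notch takes about 6 to 8 N at the handle, which falls off towards halfway; past that it snaps on by itself.
- stop_post (a point): Centre of the top of the steel stop post, 10 mm thick and 58 mm above the bench, standing on the base 60 mm from the axis at -17 degrees. The level arm of the handle meets it at -5.7 degrees (a rigid stop); about 4 to 8 N at the handle holds it there, and let go it springs back to notch zero.
- handle_post (a point): Point on the axis of the handle's upright black grip post, 120 mm above the bench and 85 mm from the swivel axis. The post is round, 16 mm thick, from 64 to 138 mm above the bench, and stands on the end of a level steel arm (14 mm thick, at 50 mm height) that points straight out from the axis. It can be pushed from either side above 100 mm height, clear of all the rest.
- lock_knob (a point): Point on the axis of the lock bolt's upright steel knob, 50 mm above the bench. Knob: 18 mm thick (cap 22), 22 to 64 mm above the bench, at 120 degrees, 80 mm from the swivel axis when out. Pushed straight towards that axis with about 4 to 6 N it slides 12 mm to a rigid stop and stays. It goes in only while the vise rests in a notch.
- lock_bolt (a joint): How far the lock bolt is pushed in, in m: 0 is out, 0.012 fully home.
- rinse_bottle: Bystander: small white squeeze bottle, 38 mm thick, 88 mm high, standing loose near the vise. Origin at the centre of its underside.
- bur_stand: Bystander: orange block with burs standing in it, 52 x 64 mm, 62 mm high, loose near the vise. Origin at the centre of its underside.
- green_box: Bystander: small green hinged box with a brass clasp, 56 x 68 mm, 49 mm high, standing loose near the bench's front edge, to the left of the vise. Origin at the centre of its underside.

How it is judged (in metres and radians):
On the way, in this order (a step that is already met when the one before it is completed fails the run):
1. the handle is pressed clockwise against the stop post (y of handle_post in the frame of vise_base below -0.0055 m and x of handle_post in the frame of vise_base above 0.07 m), for 0.1 s.
2. the vise rests in the fourth notch from notch zero, with the bolt still out (x of handle_post in the frame of vise_base between 0.036 and 0.049 m and y of handle_post in the frame of vise_base above 0.06 m and value of joint lock_bolt below 0.006 m), for 0.2 s.
At the end, for the whole second after the job is handed in: The vise stands in the fourth notch, 60 degrees anticlockwise from notch zero (within 5 degrees), and the lock bolt is in by at least 10 of its 12 mm (x of handle_post in the frame of vise_base between 0.036 and 0.049 m and y of handle_post in the frame of vise_base above 0.06 m and value of joint lock_bolt above 0.01 m); the robot touches nothing.
It fails at once if the vise, its handle, stop or bolt is pushed with more than 60 N (contact force between any of the fingers, the arm and vise_base above 60 N).
It fails at once if the bottle is moved by more than 20 mm or tipped (distance of rinse_bottle from where it was at the start of the episode above 0.02 m or angle between rinse_bottle's own z axis and vertical above 0.3 rad).
It fails at once if the bur stand is moved by more than 20 mm or tipped (distance of bur_stand from where it was at the start of the episode above 0.02 m or angle between bur_stand's own z axis and vertical above 0.3 rad).
It fails at once if the green box is moved by more than 20 mm or tipped (distance of green_box from where it was at the start of the episode above 0.02 m or angle between green_box's own z axis and vertical above 0.3 rad).
It also fails if it takes over 69 s, if anything falls off the work surface, if the arm or the gripper's body presses on something with over 40 N, if the wrist force passes 120 N, or if a joint passes its speed limit or range.

ROBOT

A 7-joint arm with a two-finger parallel gripper is mounted at the origin on a cart in front of the work surface, level with it; the furniture and walls round the work are solid. World frame = base frame: x ahead of the robot, y to its left, z up, the work surface at z = 0. Lengths are in m, angles in degrees, forces in N, time in s.
With the tool pointing down it reaches from about 0.35 to 0.775 m from the base axis. Payload 3.1 kg.
Tool frame: the origin (TCP) lies on the centre line of the jaws, within the pads' length; the fingertips stand 17 mm ahead of it and the grasp point (between the pads) lies 2 mm behind it (robot.tip_reach is the distance from the TCP to the fingertips, in m); z points along the fingers, y is the line along which they close (so a half turn about z gives the same grasp; the last joint's range is limited). The gripper opens to 85 mm and grips with 20 to 120 N. Pads are 22 mm wide; open, the fingers measure 114 mm over their backs; the gripper's body (76 mm by 85 mm) begins 54 mm behind the grasp point. The pads swing forward as they close: fully open they stand 13 mm farther back than shut.
Start: joints at [-65.472, 17.813, 0.802, 86.603, -0.252, 75.585, -1.558], TCP at [0.249, 0.49, 0.248] pointing down, gripper open.
Joint ranges: [-154.91, 154.91], [-16.99, 109.72], [-72.82, 74.43], [7.12, 147.25], [-82.49, 262.49], [11.32, 116.49], [-174.64, 174.64]. Speed limits (degrees/s): [159.86, 159.86, 180, 180, 180, 180, 180].

INTERFACE

Orientations are given as [roll, pitch, yaw] about the fixed x, y, z axes, in that order (R = Rz(yaw) Ry(pitch) Rx(roll)).
In Python, from station import robot, fingers, vision, workorder, recognise gives the robot as it stands. Calls block until the motion is done:
- robot.move_to(position, orientation): joint-space move of the TCP to a pose.
- robot.line_to(position, orientation=None, velocity=0.15, f_stop=None): straight line of the TCP; orientation=None keeps the orientation; velocity is the mean speed in m/s. With f_stop (N) it stops when the force on the tool has changed by that much, and returns True; else False.
- robot.move_j(angles): joint-space move.
- fingers.gripper_to(opening, force=None): opening from 0.0 (shut) to 1.0 (fully open); force is the grip in N (None keeps the last); returns when the fingers have stopped.
- robot.pause(seconds).
- robot.inverse_kinematics(position, orientation): joint angles nearest the present ones, or None.
- vision.grab_frame(name): name is "scene" or "side" or "wrist"; returns the picture (400x640x3 uint8, red, green, blue); there is no depth.
- vision.calibration(name): a dict with "mtx" (3x3 intrinsics, pixels), "extrinsics" (4x4, takes a point from world to camera coordinates); the wrist camera has in their place "T_tool_cam" (4x4, takes a point from camera to tool coordinates, whose origin is the TCP and whose axes are the flange's). Camera axes: x right, y up, looking along -z (the intrinsics and any distortion apply to the point x, -y, -z); pixel columns grow to the right and rows downward; lengths in m; the calibration is good to about 2 mm. The wrist camera is an equidistant fisheye: a pixel r from the principal point sees the ray r / f radians off the axis. A picture is of the moment at which its call begins: read the wrist's pose just before it. calibration takes no time and is no camera call.
A pose or a line that the arm cannot do raises robot.PlanningError and nothing moves.
- workorder.close_job(): hands the job in; it is judged then, once.
Trained networks look in the newest picture that a camera, given by its name, has taken for a name from the list of things; names that differ only in an ending like _2 or _b are one class to them, and where a whole thing is asked for, a point or a joint stands for the part that bears it (a point fixed in the world has none). Each returns a list of dicts, best first, with "p" (0 to 1); they miss things now and then, are a little off and sometimes report something else, mostly with a low value. They report only what shows in the picture. A call takes as long as a camera call.
- recognise(label, camera): "rect" ([centre column, centre row, width, height] in pixels, round what is visible of it).
Readings, each from a call of its own:
- robot.current_time_s(): time.
- robot.current_joint_positions(): joint angles.
- robot.current_dq(): joint speeds.
- robot.current_joint_torque(): joint torques, N m.
- robot.current_tool_pos(): TCP position.
- robot.current_eef_rot(): TCP orientation.
- robot.current_contact_force(): force on the tool from outside, world axes, zero at the start.
- robot.current_torque(): the same for the moment, N m.
- robot.current_finger_gap(): opening from 0.0 (shut) to 1.0 (fully open).
- robot.current_gripper_force(): force on a finger pad.
Only numpy, scipy, OpenCV 4.12 (cv2) and the standard library are available. Lean on these libraries where they do the work, as an engineer would, in place of code of your own. Each camera call takes 0.05 s, during which the arm holds its last target. There are 200 camera calls.

## Working session

There is one attempt and no reset: what is moved stays moved. The work goes in short steps, each a Python script; the robot and the scene stay as the last script left them, time stands still between calls to the robot, and variables do not carry over. Pictures are saved under pics/ and viewed, at most 10 in all, crops included, and the job is handed in when it is done.

```bash
mkdir -p pics; cat > h.py <<'E'
import numpy as np, cv2
from station import robot, fingers, vision, workorder, recognise
def save(name,f): 
    im=vision.grab_frame(name); cv2.imwrite(f'pics/{f}.png',im[:,:,::-1]); return im
def ray(cam,u,v):
    c=vision.calibration(cam); K=np.array(c['mtx']); E=np.array(c['extrinsics'])
    p=cv2.undistortPoints(np.array([[[u,v]]],float),K,np.array(c.get('dist',np.zeros(5)),float))[0,0]
    d=E[:3,:3].T@np.array([p[0],-p[1],-1]); o=-E[:3,:3].T@E[:3,3]
    return o,d/np.linalg.norm(d)
def tri(rays):
    A=0;b=0
    for o,d in rays:
        P=np.eye(3)-np.outer(d,d);A=A+P;b=b+P@o
    x=np.linalg.solve(A,b); return x,[np.linalg.norm((np.eye(3)-np.outer(d,d))@(x-o)) for o,d in rays]
def atz(cam,u,v,z):
    o,d=ray(cam,u,v); return o+d*(z-o[2])/d[2]
def proj(cam,X):
    c=vision.calibration(cam); E=np.array(c['extrinsics']);q=E[:3,:3]@np.array(X)+E[:3,3]
    q=np.array([q[0],-q[1],-q[2]]); r=np.array(c['mtx'])@q; return r[:2]/r[2]
E
python3 - <<'E'
from h import *
for c in ('scene','side'):
    save(c,c+'0'); print({k:np.round(v,3).tolist() if not isinstance(v,str) else v for k,v in vision.calibration(c).items()})
    for n in ['vise_base','stop_post','handle_post','lock_knob','rinse_bottle','bur_stand','green_box']:
        try: print(c,n,[(np.round(d['rect']).tolist(),round(d['p'],2)) for d in recognise(n,c)[:3]])
        except Exception as e: print(n,e)
print(vision.calibration('wrist'), robot.current_eef_rot(), robot.current_time_s())
E
```

```text
{'mtx': [[507.661, 0.0, 321.915], [0.0, 507.661, 204.991], [0.0, 0.0, 1.0]], 'extrinsics': [[-0.931, -0.363, -0.02, 0.36], [0.129, -0.38, 0.916, -0.286], [-0.34, 0.851, 0.401, -0.509], [0.0, 0.0, 0.0, 1.0]]}
scene vise_base [([358.0, 232.0, 93.0, 79.0], 0.92)]
scene stop_post [([357.0, 232.0, 91.0, 81.0], 0.59)]
scene handle_post [([368.0, 223.0, 78.0, 63.0], 0.67)]
scene lock_knob [([380.0, 218.0, 9.0, 17.0], 0.76)]
scene rinse_bottle [([252.0, 235.0, 22.0, 45.0], 0.56)]
scene bur_stand [([248.0, 228.0, 38.0, 29.0], 0.48)]
scene green_box [([382.0, 302.0, 42.0, 43.0], 0.96)]
{'mtx': [[371.296, 0.0, 323.0], [0.0, 371.296, 198.991], [0.0, 0.0, 1.0]], 'extrinsics': [[0.966, -0.259, 0.019, -0.577], [0.159, 0.65, 0.743, 0.043], [-0.205, -0.715, 0.669, -1.014], [0.0, 0.0, 0.0, 1.0]]}
side vise_base [([296.0, 237.0, 76.0, 70.0], 0.8)]
side stop_post [([297.0, 242.0, 77.0, 68.0], 0.92)]
side handle_post [([294.0, 231.0, 66.0, 48.0], 0.55)]
side lock_knob [([388.0, 221.0, 19.0, 21.0], 0.52), ([297.0, 261.0, 7.0, 21.0], 0.47)]
side rinse_bottle [([366.0, 202.0, 20.0, 33.0], 0.76)]
side bur_stand [([388.0, 221.0, 19.0, 22.0], 0.59)]
side green_box [([253.0, 198.0, 35.0, 32.0], 0.7)]
{'mtx': array([[309.70691629,   0.        , 317.89666848],
       [  0.        , 309.70691629, 200.8200364 ],
       [  0.        ,   0.        ,   1.        ]]), 'T_tool_cam': array([[ 3.74504059e-04,  9.64154171e-01,  2.65342411e-01,
         6.74742180e-02],
       [ 9.99999714e-01, -1.86617426e-04, -7.33301476e-04,
        -6.14954028e-04],
       [-6.57498159e-04,  2.65342609e-01, -9.64153965e-01,
        -1.25588240e-01],
       [ 0.00000000e+00,  0.00000000e+00,  0.00000000e+00,
         1.00000000e+00]])} [1.79992685e+02 7.37776126e-04 1.53090093e+02] 0.8
```

```bash
python3 - <<'E'
import cv2,numpy as np
a=cv2.imread('pics/scene0.png')[140:340,200:460];b=cv2.imread('pics/side0.png')[140:300,220:430]
cv2.imwrite('pics/a.png',cv2.resize(a,None,fx=3,fy=3,interpolation=cv2.INTER_CUBIC))
cv2.imwrite('pics/b.png',cv2.resize(b,None,fx=3.7,fy=3.7,interpolation=cv2.INTER_CUBIC))
E
```

```text
(no output)
```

View pics/a.png

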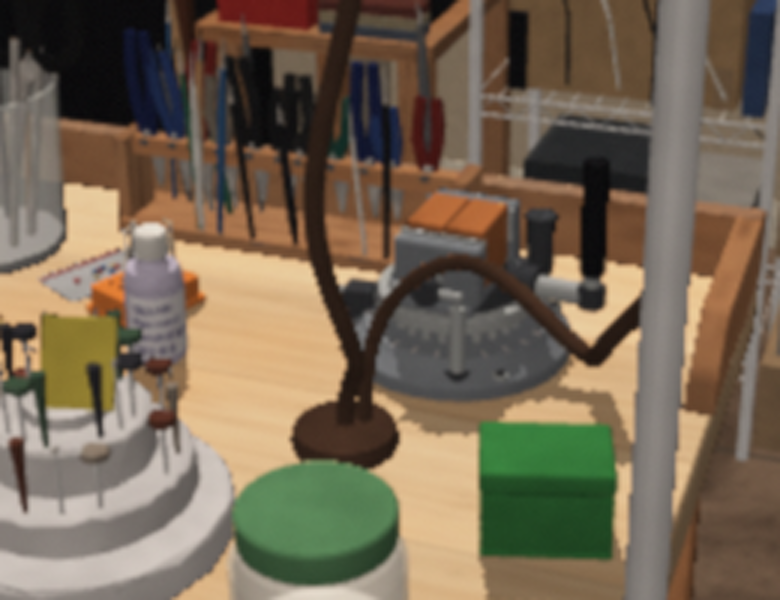

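View pics/b.png

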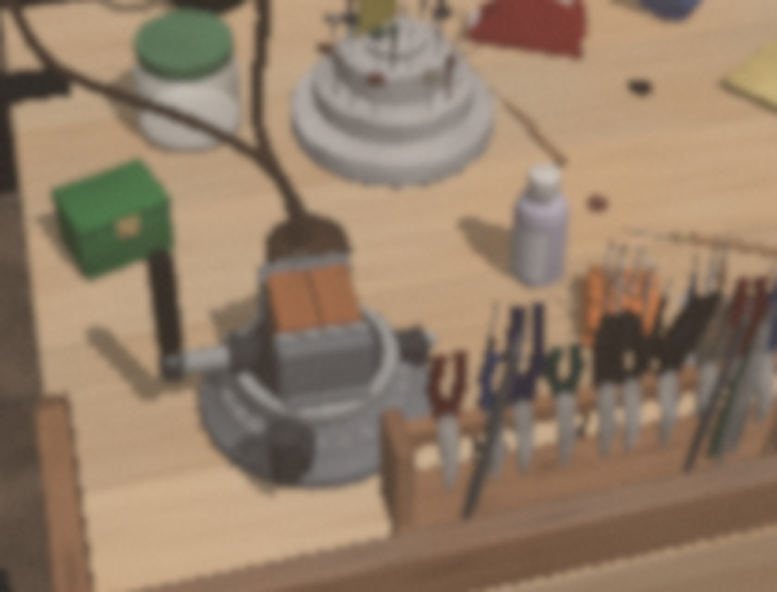

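View pics/side0.png

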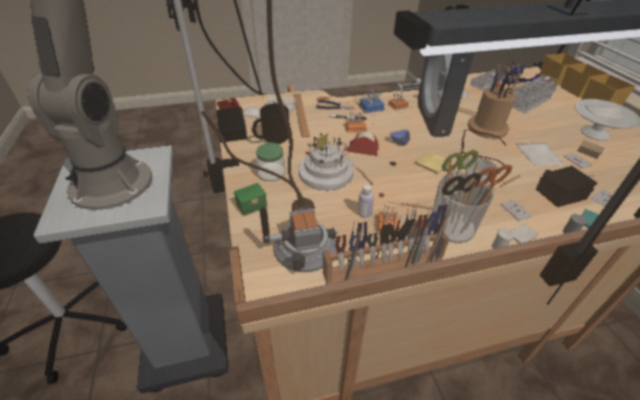

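```bash
python3 - <<'E'
from h import *
S=lambda x,y:ray('scene',200+x/3,140+y/3)
D=lambda x,y:ray('side',220+x/3.7,140+y/3.7)
P=lambda n,a,b:print(n,*[np.round(q,4) for q in tri([a,b])])
P('handle top',S(596,162),D(158,252)); P('handle bot',S(592,285),D(172,355))
P('knob',S(541,215),D(290,425))
P('blocktop',S(460,212),D(312,295))
P('green',S(547,455),D(112,190)); P('bottle cap',S(151,230),D(544,170))
print('base bottom scene', atz('scene',200+460/3,140+395/3,0), atz('scene',200+568/3,140+350/3,0))
print('base bottom side', atz('side',220+285/3.7,140+482/3.7,0), atz('side',220+200/3.7,140+400/3.7,0))
print('bottle',atz('side',220+540/3.7,140+275/3.7,0),'bur',atz('side',388,230,0))
E
```

```text
handle top [ 0.3759 -0.3437  0.1377] [0.0004 0.0004]
handle bot [ 0.3761 -0.3467  0.0571] [0.0008 0.0008]
knob [ 0.4294 -0.4209  0.0639] [0.0023 0.0023]
blocktop [ 0.46   -0.3509  0.0909] [0.0004 0.0004]
green [ 0.3589 -0.1778  0.0462] [0.0018 0.0018]
bottle cap [ 0.6312 -0.2732  0.0876] [0.0008 0.0008]
base bottom scene [ 0.43946055 -0.2907107   0.        ] [ 0.39257131 -0.36448203  0.        ]
base bottom side [ 0.42937582 -0.40960351  0.        ] [ 0.39128478 -0.33523371  0.        ]
bottle [ 0.63525893 -0.28107462  0.        ] bur [ 0.66888548 -0.34551328  0.        ]
```

```bash
python3 - <<'E'
from h import *
import itertools
def poly(pts,n=12):
    out=[]
    for a,b in zip(pts[:-1],pts[1:]):
        for t in np.linspace(0,1,n,endpoint=False): out.append(np.array(a)*(1-t)+np.array(b)*t)
    return out
low_s=poly([(365,400),(375,345),(400,295),(450,262),(500,275),(550,320),(590,358),(620,335),(645,300)],4)
hi_s=poly([(345,415),(355,360),(322,260),(315,170),(345,0)],4)
low_d=poly([(300,215),(285,180),(262,150),(215,125),(130,90),(65,65),(35,35),(10,0)])
hi_d=poly([(300,215),(285,180),(265,150),(260,90),(265,0)])
print('base',atz('scene',200+345/3,140+440/3,0.01))
for nm,s,d in (('low',low_s,low_d),('hi',hi_s,hi_d)):
    for p in s:
        best=[]
        for q in d:
            x,e=tri([ray('scene',200+p[0]/3,140+p[1]/3),ray('side',220+q[0]/3.7,140+q[1]/3.7)])
            if e[0]<.004: best.append((e[0],x))
        best.sort(key=lambda t:t[0])
        print(nm,np.round(p),[(round(b[0],4),np.round(b[1],3).tolist()) for b in best[:2]])
E
python3 - <<'E'
import cv2
a=cv2.imread('pics/scene0.png');b=cv2.imread('pics/side0.png')[0:200,150:350]
import numpy as np
cv2.imwrite('pics/c.png',np.hstack([cv2.resize(a,(0,0),fx=.78,fy=1)[:, :500],cv2.resize(b,(300,400),interpolation=2)]))
E
```

```text
base [ 0.47964359 -0.20820084  0.01      ]
low [365. 400.] [(np.float64(0.0002), [0.45, -0.166, 0.066]), (np.float64(0.0006), [0.449, -0.164, 0.067])]
low [368. 386.] [(np.float64(0.0002), [0.452, -0.174, 0.07]), (np.float64(0.0006), [0.45, -0.172, 0.071])]
low [370. 372.] [(np.float64(0.0003), [0.453, -0.181, 0.073]), (np.float64(0.0005), [0.452, -0.179, 0.074])]
low [372. 359.] [(np.float64(0.0002), [0.455, -0.189, 0.077]), (np.float64(0.0005), [0.453, -0.187, 0.078])]
low [375. 345.] [(np.float64(0.0002), [0.456, -0.196, 0.081]), (np.float64(0.0006), [0.454, -0.194, 0.082])]
low [381. 332.] [(np.float64(0.0003), [0.453, -0.2, 0.087]), (np.float64(0.0004), [0.455, -0.202, 0.086])]
low [388. 320.] [(np.float64(0.0001), [0.452, -0.206, 0.091]), (np.float64(0.0006), [0.454, -0.208, 0.091])]
low [394. 308.] [(np.float64(0.0001), [0.451, -0.212, 0.096]), (np.float64(0.0006), [0.45, -0.21, 0.097])]
low [400. 295.] [(np.float64(0.0003), [0.45, -0.218, 0.101]), (np.float64(0.0004), [0.448, -0.216, 0.102])]
low [412. 287.] [(np.float64(0.0003), [0.443, -0.218, 0.107]), (np.float64(0.0004), 
[... 319 characters left out ...]
1), [0.423, -0.219, 0.124])]
low [462. 265.] [(np.float64(0.0003), [0.413, -0.211, 0.128]), (np.float64(0.0013), [0.415, -0.214, 0.126])]
low [475. 268.] [(np.float64(0.0001), [0.404, -0.206, 0.13]), (np.float64(0.0015), [0.407, -0.209, 0.128])]
low [488. 272.] [(np.float64(0.0001), [0.396, -0.2, 0.132]), (np.float64(0.0015), [0.394, -0.197, 0.133])]
low [500. 275.] [(np.float64(0.0001), [0.388, -0.195, 0.134]), (np.float64(0.0015), [0.386, -0.192, 0.135])]Traceback (most recent call last):
  File "<stdin>", line 17, in <module>
  File "h.py", line 6, in ray
    c=vision.calibration(cam); K=np.array(c['mtx']); E=np.array(c['extrinsics'])
ValueError: time passes only in moves, steps and waits
```

View pics/c.png

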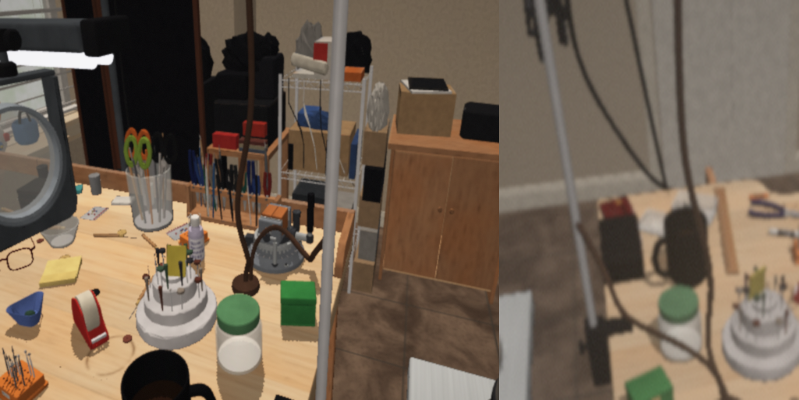

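```bash
sed -i 's/^def save/import functools\ncal=functools.lru_cache(None)(vision.calibration)\ndef save/; s/c=vision.calibration(cam)/c=cal(cam)/' h.py; python3 - <<'E'
from h import *
def poly(pts,n=12):
    out=[]
    for a,b in zip(pts[:-1],pts[1:]):
        for t in np.linspace(0,1,n,endpoint=False): out.append(np.array(a)*(1-t)+np.array(b)*t)
    return out
low_s=poly([(365,400),(375,345),(400,295),(450,262),(500,275),(550,320),(590,358),(620,335),(645,300)],2)
hi_s=poly([(355,410),(355,360),(322,260),(315,170),(345,0),(350,-420)],3)
low_d=poly([(300,215),(285,180),(262,150),(215,125),(130,90),(65,65),(35,35),(10,0),(-93,-104)])
hi_d=poly([(300,215),(285,180),(265,150),(260,90),(265,0),(240,-170),(210,-518)])
print('base',atz('scene',200+345/3,140+440/3,0.01),atz('side',220+308/3.7,140+240/3.7,0.01))
for nm,s,d in (('low',low_s,low_d),('hi',hi_s,hi_d)):
    for p in s:
        best=[]
        for q in d:
            x,e=tri([ray('scene',200+p[0]/3,140+p[1]/3),ray('side',220+q[0]/3.7,140+q[1]/3.7)])
            best.append((e[0],x))
        best.sort(key=lambda t:t[0])
        print(nm,np.round(p),[(round(b[0],4),np.round(b[1],3).tolist()) for b in best[:1]])
E
```

```text
base [ 0.47964359 -0.20820084  0.01      ] [ 0.48638598 -0.2192539   0.01      ]
low [365. 400.] [(np.float64(0.0002), [0.45, -0.166, 0.066])]
low [370. 372.] [(np.float64(0.0003), [0.453, -0.181, 0.073])]
low [375. 345.] [(np.float64(0.0002), [0.456, -0.196, 0.081])]
low [388. 320.] [(np.float64(0.0001), [0.452, -0.206, 0.091])]
low [400. 295.] [(np.float64(0.0003), [0.45, -0.218, 0.101])]
low [425. 278.] [(np.float64(0.0003), [0.436, -0.217, 0.113])]
low [450. 262.] [(np.float64(0.0005), [0.421, -0.216, 0.126])]
low [475. 268.] [(np.float64(0.0001), [0.404, -0.206, 0.13])]
low [500. 275.] [(np.float64(0.0001), [0.388, -0.195, 0.134])]
low [525. 298.] [(np.float64(0.0006), [0.371, -0.177, 0.133])]
low [550. 320.] [(np.float64(0.0001), [0.353, -0.159, 0.133])]
low [570. 339.] [(np.float64(0.0001), [0.339, -0.142, 0.134])]
low [590. 358.] [(np.float64(0.0001), [0.322, -0.11, 0.145])]
low [605. 346.] [(np.float64(0.0004), [0.315, -0.102, 0.156])]
low [620. 335.] [(np.float64(0.0004), [0.307, -0.095, 0.167])]
low [632. 318.] [(np.float64(0.0002), [0.303, -0.096, 0.175])]
hi [355. 410.] 
[... 205 characters left out ...]
 [0.464, -0.189, 0.074])]
hi [344. 327.] [(np.float64(0.0), [0.465, -0.178, 0.1])]
hi [333. 293.] [(np.float64(0.0006), [0.468, -0.169, 0.123])]
hi [322. 260.] [(np.float64(0.0004), [0.471, -0.164, 0.143])]
hi [320. 230.] [(np.float64(0.0005), [0.472, -0.167, 0.158])]
hi [317. 200.] [(np.float64(0.0), [0.473, -0.167, 0.174])]
hi [315. 170.] [(np.float64(0.0003), [0.472, -0.162, 0.192])]
hi [325. 113.] [(np.float64(0.0002), [0.469, -0.17, 0.218])]
hi [335.  57.] [(np.float64(0.0008), [0.466, -0.18, 0.244])]
hi [345.   0.] [(np.float64(0.0005), [0.462, -0.182, 0.272])]
hi [ 347. -140.] [(np.float64(0.0012), [0.46, -0.185, 0.336])]
hi [ 348. -280.] [(np.float64(0.0004), [0.457, -0.184, 0.397])]
```

```bash
python3 - <<'E'
from h import *
# pole as intersection of two planes
o1,a=ray('scene',436,0);_,b=ray('scene',417,400);o2,c=ray('side',181,0);_,d=ray('side',211,162)
n1=np.cross(a,b);n2=np.cross(c,d);l=np.cross(n1,n2);l/=np.linalg.norm(l)
for z in(0,.2,.4,.6,.8):
    print(np.linalg.solve([n1,n2,[0,0,1]],[n1@o1,n2@o2,z]))
print('cams',o1,o2)
for u,v in((222.7,140),(210,125),(195,112)):
    # low arm end against pole plane
    o,dd=ray('side',u,v); t=(n1@o1-n1@o)/(n1@dd); print('lowarm@scene pole plane',o+t*dd)
print('wood edge',atz('side',220+60/3.7,140+395/3.7,0.05),atz('side',220+95/3.7,140+590/3.7,0.0),'rack',atz('side',220+385/3.7,140+415/3.7,0.06),atz('side',220+460/3.7,140+520/3.7,0.0))
for s in [(0.36,-0.36,0.30),(0.38,-0.38,0.3)]:
    q=robot.inverse_kinematics(s,[180,0,-45]);print(q)
E
```

```text
[ 0.2686803  -0.01168023  0.        ]
[ 0.27624314 -0.03406641  0.2       ]
[ 0.28380597 -0.0564526   0.4       ]
[ 0.29136881 -0.07883878  0.6       ]
[ 0.29893165 -0.10122496  0.8       ]
cams [0.19867449 0.45518819 0.47342694] [ 0.34327186 -0.90125618  0.65743786]
lowarm@scene pole plane [ 0.32216464 -0.29682539  0.27884125]
lowarm@scene pole plane [ 0.29637427 -0.14991762  0.22863059]
lowarm@scene pole plane [0.24295093 0.15219155 0.10490391]
wood edge [ 0.31038973 -0.35509036  0.05      ] [ 3.13464535e-01 -4.55496247e-01 -1.11022302e-16] rack [ 0.48547619 -0.42285928  0.06      ] [ 0.52134437 -0.46059688  0.        ]
[ -5.60206582  18.84591242  64.64657453  88.88999928 -17.09967835
  83.11021893 -75.08482108]
[ -1.79430085  23.71621174  64.61300299  84.58654856 -21.38886337
  85.10704916 -72.27999363]
```

```bash
python3 - <<'E'
from h import *
for x,y in((.27,-.01),(.28,-.04),(.27,.05),(.25,0.)):
  for z in(-.3,0,.3,.6): print((x,y,z),'side',np.round(proj('side',(x,y,z))),'scene',np.round(proj('scene',(x,y,z))))
im=cv2.imread('pics/side0.png')[0:220,130:330]; a=cv2.imread('pics/scene0.png')[140:400,330:460]
cv2.imwrite('pics/d.png',np.hstack([cv2.resize(im,(545,600),interpolation=2)[:, :480],cv2.resize(a,(300,600),interpolation=2)]))
E
```

```text
(0.27, -0.01, -0.3) side [229. 241.] scene [404. 568.]
(0.27, -0.01, 0) side [213. 171.] scene [415. 411.]
(0.27, -0.01, 0.3) side [190.  69.] scene [432. 177.]
(0.27, -0.01, 0.6) side [153. -96.] scene [ 459. -210.]
(0.28, -0.04, -0.3) side [233. 247.] scene [402. 546.]
(0.28, -0.04, 0) side [217. 177.] scene [412. 392.]
(0.28, -0.04, 0.3) side [195.  74.] scene [427. 166.]
(0.28, -0.04, 0.6) side [158. -95.] scene [ 451. -196.]
(0.27, 0.05, -0.3) side [228. 229.] scene [394. 613.]
(0.27, 0.05, 0) side [212. 159.] scene [404. 451.]
(0.27, 0.05, 0.3) side [190.  59.] scene [419. 200.]
(0.27, 0.05, 0.6) side [155. -99.] scene [ 447. -240.]
(0.25, 0.0, -0.3) side [223. 240.] scene [416. 581.]
(0.25, 0.0, 0) side [206. 170.] scene [430. 422.]
(0.25, 0.0, 0.3) side [181.  68.] scene [451. 183.]
(0.25, 0.0, 0.6) side [142. -97.] scene [ 487. -219.]
```

View pics/d.png

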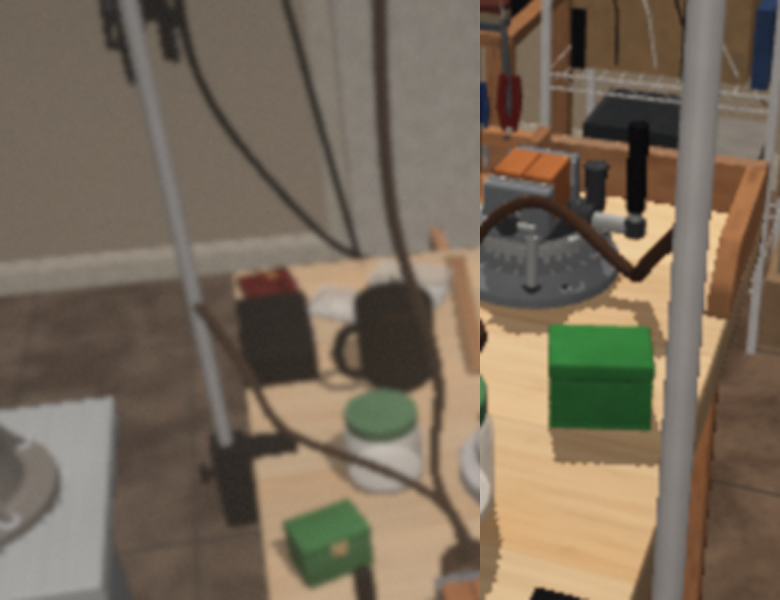

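```bash
python3 - <<'E'
from h import *
def go(q):
    robot.move_j(q); print(np.round(robot.current_tool_pos(),3),np.round(robot.current_eef_rot(),1),np.round(robot.current_contact_force(),1),robot.current_time_s())
go([-65.5,0,0,60,0,75.6,-1.6])
go([-65.5,-10,0,25,0,20,-1.6])
go([44,-10,0,25,0,20,-1.6])
go([44,0,0,60,0,75.6,-1.6])
q=robot.inverse_kinematics([0.36,-0.37,0.30],[180,0,0]); print(q)
E
```

```text
[0.267 0.544 0.68 ] [135.9  -1.1 154.3] [ 0.2  0.9 -0.3] 2.4083
[0.11  0.2   1.404] [ 35.1  -0.9 156.8] [-0.7  0.2  0.8] 5.2667
[ 0.151 -0.169  1.404] [35.  -0.9 47.4] [-0.   0.7  0.2] 7.125
[ 0.423 -0.433  0.684] [135.5  -1.1  44.9] [-0.8 -0.3  0.3] 9.9833
[ 4.40019929e+01  1.25603942e+01 -1.35949144e-01  8.62059958e+01
  2.99140966e-02  8.12336454e+01 -4.61352617e+01]
```

```bash
cat >> h.py <<'E'
from scipy.spatial.transform import Rotation as Ro
def wpose(): return np.array(robot.current_tool_pos()),Ro.from_euler('xyz',robot.current_eef_rot(),degrees=True).as_matrix()
def wray(pose,u,v):
    p,R=pose; c=cal('wrist'); K=np.array(c['mtx']);T=np.array(c['T_tool_cam'])
    x,y=u-K[0,2],v-K[1,2]; r=np.hypot(x,y); th=r/K[0,0]
    d=np.array([np.sin(th)*x/r,-np.sin(th)*y/r,-np.cos(th)]); return p+R@T[:3,3], R@T[:3,:3]@d
def wproj(pose,X):
    p,R=pose; c=cal('wrist'); K=np.array(c['mtx']);T=np.array(c['T_tool_cam'])
    q=T[:3,:3].T@(R.T@(np.array(X)-p)-T[:3,3]); d=q/np.linalg.norm(q); th=np.arccos(-d[2]); s=np.hypot(d[0],d[1])
    return np.array([K[0,2]+K[0,0]*th*d[0]/s, K[1,2]-K[0,0]*th*d[1]/s])
E
python3 - <<'E'
from h import *
import json
P=[]
for i,pos in enumerate([(0.36,-0.37,0.30),(0.42,-0.33,0.30)]):
    robot.move_to(pos,[180,0,0]); robot.pause(.2); ps=wpose(); save('wrist',f'w{i}')
    P.append([ps[0].tolist(),ps[1].tolist()])
    for n in ['vise_base','handle_post','lock_knob','stop_post']: print(n,[(np.round(d['rect']).tolist(),round(d['p'],2)) for d in recognise(n,'wrist')[:2]])
    for n,X in dict(handle=(.376,-.345,.138),axis=(.46,-.352,.09),knob=(.429,-.421,.064)).items(): print(n,np.round(wproj(ps,X)))
json.dump(P,open('P.json','w')); print(robot.current_joint_positions(),robot.current_time_s())
a=[cv2.imread(f'pics/w{i}.png')[:, 120:520] for i in(0,1)]
cv2.imwrite('pics/w.png',np.hstack(a))
E
```

```text
vise_base [([312.0, 109.0, 123.0, 145.0], 0.7)]
handle_post [([297.0, 117.0, 95.0, 132.0], 0.71)]
lock_knob [([361.0, 121.0, 22.0, 15.0], 0.74)]
stop_post [([310.0, 106.0, 118.0, 146.0], 0.65), ([362.0, 118.0, 17.0, 9.0], 0.32)]
handle [291. 172.]
axis [300.  88.]
knob [361. 117.]
vise_base [([341.0, 158.0, 122.0, 159.0], 0.97)]
handle_post [([329.0, 166.0, 91.0, 141.0], 0.93), ([392.0, 166.0, 20.0, 16.0], 0.67)]
lock_knob [([392.0, 169.0, 22.0, 23.0], 0.74)]
stop_post [([340.0, 157.0, 122.0, 159.0], 0.93)]
handle [331. 230.]
axis [337. 141.]
knob [392. 166.]
[ 38.47009526  14.76687272  -2.67129855  83.400461     0.69516878
  81.83788777 -54.28127577] 12.7333
```

View pics/w.png

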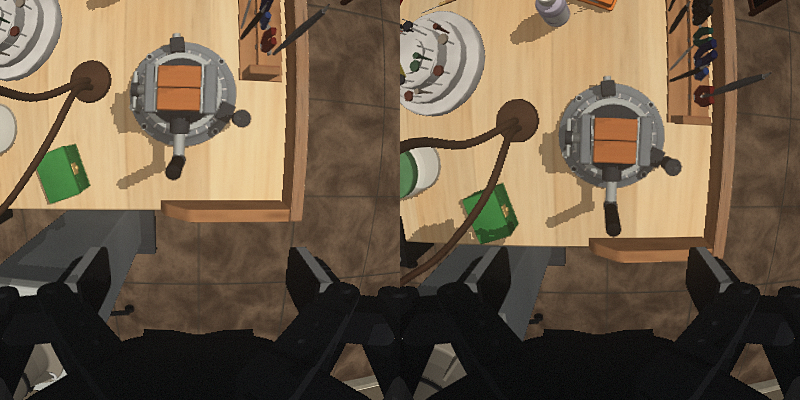

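```bash
python3 - <<'E'
from h import *
import json
P=[(np.array(a),np.array(b)) for a,b in json.load(open('P.json'))]
L=lambda x,y:wray(P[0],x+120,y); R=lambda x,y:wray(P[1],x-280,y)
for n,a,b in [('block',L(180,87),R(613,140)),('knobcap',L(242,118),R(674,167)),('handle top',L(173,176),R(612.5,229))]:
    print(n,tri([a,b]))
z=lambda r,h:r[0]+r[1]*(h-r[0][2])/r[1][2]
for n,r in(('foot',L(183.5,94)),('foot',R(612,134))): print(n,z(r,.01))
for n,r in(('edge',L(290,210)),('edge',L(165,205)),('wallR',L(300,150)),('rack corner',L(245,75)),('wallR2',R(725,200))): print(n,z(r,.05))
E
```

```text
block (array([ 0.46115725, -0.34984193,  0.07973232]), [np.float64(0.0015283854776852756), np.float64(0.0015283854776852773)])
knobcap (array([ 0.42789854, -0.42241747,  0.06584617]), [np.float64(0.00045595160209896266), np.float64(0.0004559516020990139)])
handle top (array([ 0.36890419, -0.34629071,  0.11743013]), [np.float64(0.0008953836138368397), np.float64(0.0008953836138369948)])
foot [ 0.45946276 -0.35189067  0.01      ]
foot [ 0.46338728 -0.35054814  0.01      ]
edge [ 0.31131982 -0.4917709   0.05      ]
edge [ 0.31826233 -0.32918368  0.05      ]
wallR [ 0.39031693 -0.49985576  0.05      ]
rack corner [ 0.48084676 -0.42761941  0.05      ]
wallR2 [ 0.38269437 -0.50093366  0.05      ]
```

```bash
python3 - <<'E'
from h import *
import json
robot.move_to((0.385,-0.355,0.235),[180,0,0]); robot.pause(.2); ps=wpose(); im=save('wrist','w2')
json.dump([ps[0].tolist(),ps[1].tolist()],open('P2.json','w'))
A=np.array([.4605,-.3505])
for th,z in((125.7+45,.138),(125.7+60,.138),(125.7+120,.064)):
    r=.085 if z>.1 else .08
    print(th,wproj(ps,[*(A+r*np.array([np.cos(np.radians(th)),np.sin(np.radians(th))])),z]))
print(wproj(ps,[*A,.09]),wproj(ps,[*A,.01]))
c=im[60:260,200:450,::-1]; cv2.imwrite('pics/w2c.png',cv2.resize(c,None,fx=3,fy=3,interpolation=2))
E
```

```text
170.7 [293.7383319  220.35961727]
185.7 [322.66610938 221.31591459]
245.7 [387.53447638 146.26240954]
[312.55813629 110.33670245] [313.69054472 112.23602704]
```

View pics/w2c.png

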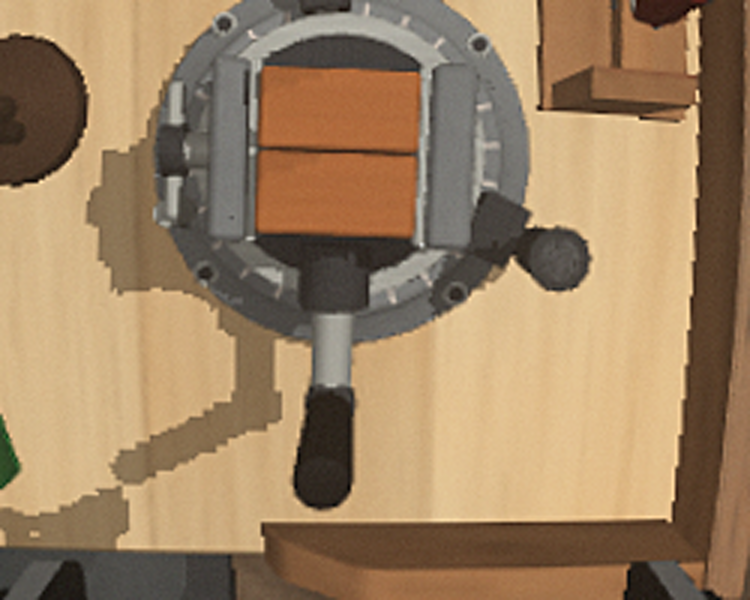

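```bash
cat >> h.py <<'E'
A=np.array([.4605,-.3505]); T0=125.7
def arc(rel,z=.124,r=.085):
    th=np.radians(T0+rel); return [*(A+r*np.array([np.cos(th),np.sin(th)])),z],[180,0,T0+rel-180]
def st(tag=''):
    p,R=wpose(); f=np.array(robot.current_contact_force()); a=np.degrees(np.arctan2(*(p[:2]-A)[::-1]))%360
    t=np.radians(a); print(tag,'rel',round(a-T0,1),'r',round(np.hypot(*(p[:2]-A)),4),'z',round(p[2],4),'Ftan',round(-np.sin(t)*f[0]+np.cos(t)*f[1],1),'F',np.round(f,1),round(robot.current_time_s(),2),flush=True)
E
python3 - <<'E'
from h import *
fingers.gripper_to(0.42); print(robot.current_finger_gap())
p,o=arc(51,.2); robot.move_to(p,o); st('above')
print(robot.line_to(arc(51)[0],o,velocity=.06,f_stop=8)); st('down')
rel=51
while rel>9:
    rel-=6; p,o=arc(rel); s=robot.line_to(p,o,velocity=.05,f_stop=16); st(s)
    if s: break
print(robot.current_joint_positions())
E
```

```text
0.4188443963993357
above rel 50.3 r 0.0865 z 0.1986 Ftan -0.4 F [0.9 0.3 1. ] 14.2
False
down rel 51.2 r 0.0847 z 0.1245 Ftan 0.3 F [-0.3 -0.3  0.2] 15.62
False rel 45.0 r 0.0847 z 0.1243 Ftan 0.6 F [ 0.6 -0.7  0. ] 15.94
False rel 39.2 r 0.0848 z 0.1241 Ftan 0.3 F [ 0.8 -0.5 -0.3] 16.27
False rel 34.6 r 0.085 z 0.1242 Ftan 5.1 F [-2.1 -4.6 -0.7] 16.59
False rel 26.2 r 0.0851 z 0.1239 Ftan 0.8 F [-0.9 -0.4 -0.5] 16.92
False rel 21.6 r 0.0851 z 0.124 Ftan 2.3 F [-1.3 -1.8 -0.2] 17.24
False rel 14.8 r 0.0854 z 0.124 Ftan 2.1 F [-2.2 -0.9  1. ] 17.57
False rel 8.4 r 0.0851 z 0.124 Ftan 0.0 F [ 0.3 -0.4  0.3] 17.89
[ 30.18303396  17.71393572   4.50871727 105.51393823  -1.70550177
  56.82453711 -99.64784493]
```

```bash
python3 - <<'E'
from h import *
rel=8.4
while rel>-18:
    rel-=1.5; p,o=arc(rel); s=robot.line_to(p,o,velocity=.015,f_stop=12); st(s)
    f=np.array(robot.current_contact_force())
    if np.hypot(*f[:2])>13: break
robot.pause(.3); st('hold')
E
```

```text
False rel 7.1 r 0.085 z 0.124 Ftan -0.2 F [ 0.4 -0.2  0. ] 18.25
False rel 6.5 r 0.0847 z 0.124 Ftan 3.8 F [-2.2 -3.2 -0.1] 18.55
False rel 5.6 r 0.0845 z 0.1239 Ftan 6.5 F [-3.7 -5.7 -0.5] 18.85
False rel 3.2 r 0.0848 z 0.124 Ftan 4.0 F [-2.5 -3.3  0.1] 19.15
False rel -0.1 r 0.0855 z 0.124 Ftan 1.4 F [-1.3 -0.6 -0.2] 19.45
False rel -1.5 r 0.0853 z 0.124 Ftan -0.1 F [-0.2  0.5 -0.4] 19.75
False rel -2.3 r 0.0851 z 0.124 Ftan 0.2 F [-0.3 -0.  -0.6] 20.05
False rel -3.6 r 0.085 z 0.124 Ftan 0.3 F [ 0.  -0.6 -0.9] 20.35
False rel -5.1 r 0.085 z 0.124 Ftan -0.4 F [0.3 0.3 0.4] 20.65
False rel -6.6 r 0.085 z 0.124 Ftan 0.5 F [-0.2 -0.6 -0.2] 20.95
False rel -7.9 r 0.085 z 0.124 Ftan 1.4 F [-1.1 -0.9  0.1] 21.25
False rel -8.5 r 0.0847 z 0.1239 Ftan 4.5 F [-3.7 -2.7  1.2] 21.55
False rel -9.4 r 0.0845 z 0.1239 Ftan 6.7 F [-5.4 -4.2  3.2] 21.85
False rel -11.8 r 0.0849 z 0.1239 Ftan 5.4 F [-5.  -2.1  2.4] 22.15
False rel -13.7 r 0.085 z 0.1239 Ftan 5.9 F [-5.2 -2.9  1.6] 22.45
False rel -13.7 r 0.0845 z 0.1239 Ftan 8.3 F [-7.3 -3.9  4.5] 22.75
False rel -13.7 r 0.084 z 0.1238 Ftan 11.7 F [-10.7  -5.    5.2] 23.05
False rel -13.8 r 0.0836 z 0.1237 Ftan 15.8 F [-14.5  -6.3   6.9] 23.35
hold rel -13.8 r 0.0835 z 0.1237 Ftan 15.3 F [-13.9  -6.4   7. ] 23.65
```

```bash
python3 - <<'E'
from h import *
p,o=arc(-6); robot.line_to(p,o,velocity=.03); robot.pause(.3); st('zero')
for rel in list(range(-2,54,4)):
    p,o=arc(rel); s=robot.line_to(p,o,velocity=.04,f_stop=20); st(s)
    if s: break
else:
  for rel in np.arange(54,65,1.5):
    p,o=arc(rel); s=robot.line_to(p,o,velocity=.02,f_stop=15); st(s)
E
```

```text
zero rel -6.2 r 0.085 z 0.124 Ftan -0.3 F [-0.1  0.7  0.4] 24.73
False rel -1.9 r 0.0849 z 0.124 Ftan 0.3 F [-0.3 -0.1  0.3] 25.02
False rel 1.9 r 0.0849 z 0.124 Ftan 0.1 F [-0.8  0.7 -0.1] 25.32
False rel 5.7 r 0.085 z 0.124 Ftan -0.2 F [ 0.5 -0.3 -0.2] 25.62
False rel 8.3 r 0.0845 z 0.1241 Ftan -5.2 F [ 4.7  2.7 -2.1] 25.93
False rel 14.7 r 0.0853 z 0.124 Ftan -0.0 F [-0.5  0.4  0. ] 26.23
False rel 18.4 r 0.0852 z 0.124 Ftan -0.2 F [-0.   0.3  0.3] 26.52
False rel 21.1 r 0.085 z 0.124 Ftan -2.6 F [1.8 1.9 1. ] 26.82
False rel 25.0 r 0.0849 z 0.124 Ftan -3.9 F [2.9 2.8 0.1] 27.12
False rel 31.1 r 0.0854 z 0.124 Ftan -0.8 F [ 0.1  0.9 -0.6] 27.43
False rel 34.5 r 0.0852 z 0.124 Ftan -0.2 F [0.2 0.1 0.8] 27.73
False rel 36.6 r 0.0848 z 0.1239 Ftan -5.7 F [1.4 5.5 0.6] 28.02
False rel 41.9 r 0.0851 z 0.124 Ftan -3.3 F [1.  3.1 0.6] 28.32
False rel 47.0 r 0.0855 z 0.1241 Ftan 0.5 F [-0.2 -0.5  0.6] 28.62
False rel 50.2 r 0.0852 z 0.124 Ftan -0.4 F [-0.3  0.4 -0.7] 28.93
False rel 51.7 r 0.0843 z 0.1239 Ftan -5.3 F [0.2 5.2 2.4] 29.38
False rel 52.7 r 0.0841 z 0.1238 Ftan -5.3 F [0.1 5.3 2.7] 29.63
False rel 55.2 r 0.0844 z 0.1239 Ftan -4.4 F [0.2 4.4 2.9] 29.89
False rel 59.3 r 0.0853 z 0.124 Ftan 1.0 F [ 0.1 -1.  -0.4] 30.15
False rel 60.7 r 0.0854 z 0.1241 Ftan 0.1 F [ 0.8 -0.  -0.3] 30.41
False rel 61.7 r 0.0851 z 0.124 Ftan -0.5 F [0.1 0.5 0.3] 30.67
False rel 63.0 r 0.085 z 0.124 Ftan -0.1 F [ 0.5  0.2 -1. ] 30.93
False rel 64.5 r 0.085 z 0.124 Ftan -0.9 F [0.2 1.  0.4] 31.18
```

```bash
python3 - <<'E'
from h import *
p,o=arc(60); robot.line_to(p,o,velocity=.03); st()
robot.line_to(arc(60,.235)[0],o,velocity=.1)
fingers.gripper_to(0.0)
robot.move_to((0.385,-0.355,0.235),[180,0,0]); robot.pause(.2); ps=wpose(); im=save('wrist','w3')
for x in(45,60,75): print(x,(wproj(ps,arc(x,.138)[0])-[200,60])*3)
print('knob',(wproj(ps,[*(A+.08*np.array([np.cos(np.radians(245.7)),np.sin(np.radians(245.7))])),.064])-[200,60])*3)
print(robot.current_joint_positions(),robot.current_time_s())
# test knob approach reachability
u=np.array([np.cos(np.radians(245.7)),np.sin(np.radians(245.7))])
for yaw in(65.7,-24.3,155.7,-114.3):
    print(yaw,*[None if (q:=robot.inverse_kinematics([*(A+r*u),.056],[180,0,yaw])) is None else np.round(q) for r in(.12,.085)])
c=im[60:260,200:450,::-1]; cv2.imwrite('pics/w3c.png',cv2.resize(c,None,fx=3,fy=3,interpolation=2))
E
```

```text
rel 59.9 r 0.0849 z 0.124 Ftan 0.2 F [ 0.2 -0.1  0.6] 31.56
45 [279.17449743 472.62067407]
60 [366.83439757 475.4285514 ]
75 [452.59405155 456.27785708]
knob [563.33397442 249.47950574]
[ 42.47518549  15.24610384  -2.02812561  91.93092625   0.57596184
  72.84001119 -49.63757949] 33.75
65.7 [ 53.  35. -10.  89.   7.  56.  17.] [ 51.  34. -11.  91.   7.  55.  14.]
-24.3 [ 45.  35.   3.  89.  -2.  56. -66.] [ 42.  33.   2.  92.  -1.  55. -70.]
155.7 [ 64.  38. -26.  88.  19.  58.  98.] [ 62.  36. -27.  91.  19.  57.  95.]
-114.3 [  35.   36.   17.   90.  -12.   56. -148.] [  32.   34.   17.   92.  -11.   55. -152.]
```

View pics/w3c.png

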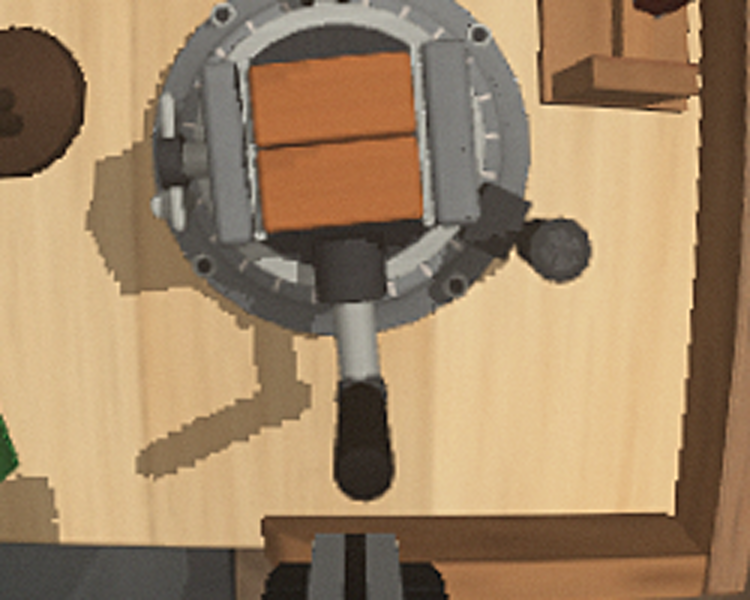

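```bash
python3 - <<'E'
from h import *
ps=wpose(); c=lambda x,y,h:(lambda r:r[0]+r[1]*(h-r[0][2])/r[1][2])(wray(ps,200+x/3,60+y/3))
b=c(690,250,0); hs=[(h,c(735,250,h)) for h in np.arange(0,.15,.01)]
hw=min(hs,key=lambda t:abs(t[1][1]-b[1])); print('wall',b,hw)
b=c(480,517,0); hs=[(h,c(480,560,h)) for h in np.arange(0,.15,.01)]
print('front',b,min(hs,key=lambda t:abs(t[1][0]-b[0])))
b=c(620,112,0); hs=[(h,c(640,68,h)) for h in np.arange(0,.15,.01)]
print('rack lip',b,c(540,108,0))
u=np.array([np.cos(np.radians(245.7)),np.sin(np.radians(245.7))])
if hw[0]<.1:
    P=lambda r,z:[*(A+r*u),z]
    robot.move_to(P(.125,.2),[180,0,65.7]); st('above')
    print(robot.line_to(P(.125,.058),velocity=.08,f_stop=6)); st('down')
E
```

```text
wall [ 0.42430339 -0.49147974  0.        ] (np.float64(0.05), array([ 0.4288498 , -0.49004029,  0.05      ]))
front [ 0.31090295 -0.40839674  0.        ] (np.float64(0.04), array([ 0.30894737, -0.40338164,  0.04      ]))
rack lip [ 0.47819942 -0.45987256  0.        ] [ 0.47802458 -0.42749355  0.        ]
above rel 120.0 r 0.1247 z 0.2001 Ftan -0.6 F [-0.4  0.6 -0.1] 34.86
False
down rel 120.2 r 0.1252 z 0.0586 Ftan -0.1 F [-0.   0.3  0.5] 36.78
```

```bash
python3 - <<'E'
from h import *
u=np.array([np.cos(np.radians(245.7)),np.sin(np.radians(245.7))])
P=lambda r,z:[*(A+r*u),z]
r=.125
robot.line_to(P(.108,.058),velocity=.05,f_stop=8); st()
for r in np.arange(.106,.076,-.002):
    s=robot.line_to(P(r,.058),velocity=.015,f_stop=14)
    f=np.array(robot.current_contact_force()); print(round(r,3),s,'rad',round(f[:2]@u,1),end=' '); st()
    if f[:2]@u>14: break
print(robot.current_joint_positions())
E
```

```text
rel 120.1 r 0.1074 z 0.0581 Ftan -0.1 F [-0.1  0.2  0.5] 37.27
0.106 False rad 0.6  rel 120.0 r 0.1061 z 0.058 Ftan -0.1 F [-0.3 -0.5 -0.2] 37.56
0.104 False rad 0.1  rel 120.0 r 0.1038 z 0.058 Ftan -0.3 F [-0.3 -0.   0.5] 37.84
0.102 False rad 0.1  rel 120.0 r 0.1017 z 0.058 Ftan 0.6 F [ 0.5 -0.3 -1. ] 38.12
0.1 False rad 1.3  rel 120.0 r 0.1004 z 0.058 Ftan 0.5 F [-0.1 -1.3 -0.1] 38.41
0.098 False rad 3.7  rel 119.9 r 0.0996 z 0.0581 Ftan -0.1 F [-1.6 -3.3 -0.1] 38.69
0.096 False rad 4.0  rel 120.0 r 0.0962 z 0.0581 Ftan 0.5 F [-1.2 -3.9 -0.2] 38.98
0.094 False rad 3.0  rel 120.0 r 0.0936 z 0.058 Ftan 0.0 F [-1.2 -2.7  0.1] 39.26
0.092 False rad 3.9  rel 120.0 r 0.0916 z 0.058 Ftan -0.2 F [-1.8 -3.5  0.6] 39.54
0.09 False rad 3.8  rel 120.0 r 0.0897 z 0.058 Ftan -0.2 F [-1.7 -3.3  0.7] 39.83
0.088 False rad 4.9  rel 120.0 r 0.0888 z 0.0581 Ftan 0.7 F [-1.4 -4.7 -0.3] 40.11
0.086 False rad 7.1  rel 120.0 r 0.0886 z 0.0582 Ftan -0.6 F [-3.4 -6.3 -0.1] 40.39
0.084 False rad 10.5  rel 119.9 r 0.0885 z 0.0583 Ftan 0.2 F [-4.2 -9.6 -0.4] 40.67
0.082 False rad 12.3  rel 120.0 r 0.0884 z 0.0584 Ftan 0.4 F [ -4.7 -11.4  -1.7] 40.96
0.08 False rad 13.7  rel 119.9 r 0.0882 z 0.0585 Ftan 1.7 F [ -4.1 -13.2  -1.5] 41.24
0.078 False rad 16.3  rel 119.9 r 0.0881 z 0.0586 Ftan 1.4 F [ -5.4 -15.4  -3.2] 41.52
[49.83631584 33.60681138 -9.2193031  91.47587748  7.01347679 55.0841574
 13.49526752]
```

```bash
python3 - <<'E'
from h import *
u=np.array([np.cos(np.radians(245.7)),np.sin(np.radians(245.7))])
P=lambda r,z:[*(A+r*u),z]
robot.line_to(P(.125,.058),velocity=.05); robot.line_to(P(.125,.235),velocity=.12)
robot.move_to((0.385,-0.355,0.235),[180,0,0]); robot.pause(.3); ps=wpose(); im=save('wrist','w4')
print((wproj(ps,arc(60,.138)[0])-[200,60])*3, *[((wproj(ps,[*(A+r*u),.064])-[200,60])*3) for r in(.08,.068)],robot.current_time_s())
c=im[60:260,200:450,::-1]; cv2.imwrite('pics/w4c.png',cv2.resize(c,None,fx=3,fy=3,interpolation=2))
E
```

```text
[367.11212436 477.56944312] [563.54593824 251.03749704] [531.03332216 234.96816492] 45.6917
```

View pics/w4c.png

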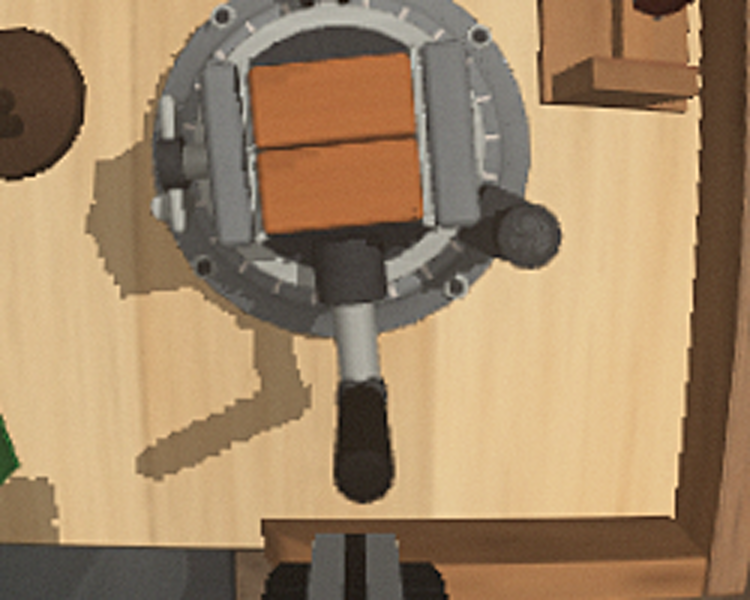

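The picture shows the handle top at (364,476), which is notch 4, and the knob cap at (529,235), which is 12 mm in. The gripper is clear of everything.

```bash
python3 -c "
from station import workorder; print(workorder.close_job())"
```

```text
the job is handed in; nothing more can be done
None
```

The job is handed in, with no verdict returned: I pressed the vise against the stop, turned it back four clicks to the 60° notch, and pushed the lock bolt home (about 12 mm of travel), and the last wrist picture showed the handle and bolt in place and the arm clear.

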